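Roll down the green agate veneer sheet

TASK

The green agate veneer sheet has just been laid on its board and needs rolling down. Pick up the hand roller by its wooden bar, set it squarely on the green sheet at the end with the brass bar, and roll it along the middle of the sheet to the other end, pressing down firmly and steadily (clearly more than the roller's own weight) but without crushing it. Then stand the roller back upright in the middle of the cork mat and let go; do not touch the board with the brown sheet.

Things in the scene. Friction and masses are not known exactly. Their poses are not given: they have to be found in the camera images.
- roller_bar (a point): Hand roller (0.3-0.45 kg, loose, same both ways round): centre of its beech bar, 97 mm straight above the underside of the free-turning black drum (48 mm dia., 80 mm wide). x along bar (110 mm) and drum axis; y rolling direction (bar 22 mm thick, flat sides); z up (bar 34 mm high). Frame 98 by 92 mm (x, y) with runners 3 mm above the drum's underside: standing, it may lean 4 degrees onto them.
- green_board: Board with GREEN sheet, fixed: dark grey base 84x270x12 mm (x,y,z); origin under its centre, on the table. Level sheet 64x220 mm, centred, top at z = 26 mm. Brass bar at the -y end (y = -124 mm, top z = 24 mm): roll towards +y. Sheet rides on rubber buffers: yields from 2 N, then 1 mm per 1.5 N, hard after 8 mm. Pressing it 3 to 6 mm down is firm and right; 40 N crushes it.
- brown_board: Board with BROWN sheet: same make, size, axes and brass bar as the green one, fixed. The two boards may be in either place. Leave it alone.
- mat: Cork mat, fixed, 180 by 180 mm, 4 mm thick, on which the roller stands at the start. Origin: centre of its underside, on the table; z up.
There are look-alikes about, which are no part of the job. There is more than one size of the part that bears roller_bar; the job needs the largest.

How it is judged:
By the outcome, as a careful person would: the job done as asked, in the order asked, and still so for the second after the job is handed in, with the robot touching nothing.
It also fails if it takes over 48 s, if anything falls off the work surface, if the arm or the gripper's body presses on something with over 40 N, if the wrist force passes 120 N, or if a joint passes its speed limit or range.

ROBOT

A 6-joint arm with a two-finger parallel gripper is mounted at the origin on the work surface. World frame = base frame: x ahead of the robot, y to its left, z up, the work surface at z = 0. Lengths are in mm, angles in rad, forces in N, time in s.
With the tool pointing down it reaches from about 350 to 1000 mm from the base axis. Payload 7.1 kg.
Tool frame: the origin (TCP) lies at the very end of the fingers, on their centre line; the grasp point (between the pads) lies 19 mm behind it (ctrl.hold_point_z is the distance from the TCP to the grasp point, in mm); z points along the fingers, y is the direction in which the jaws open and shut (so a half turn about z gives the same grasp; the last joint's range is limited). The gripper opens to 85 mm and grips with 20 to 120 N. Pads are 22 mm wide; open, the fingers measure 114 mm over their backs; the gripper's body (76 mm by 85 mm) begins 54 mm behind the grasp point. The pads swing forward as they close: fully open they stand 13 mm farther back than shut.
Start: joints at [1.191, 0.423, 1.63, -0, 1.089, -0.019], TCP at [220.607, 584.754, 231.319] pointing down, gripper open.
Joint ranges: [-3, 3], [-0.9, 2.11], [0.09, 2.58], [-1.31, 4.45], [0.11, 2.69], [-2.54, 2.54]. Speed limits (rad/s): [2.39, 2.39, 3.01, 3.14, 3.14, 3.14].

INTERFACE

Orientations are given as a rotation vector (axis times angle).
In Python, from cell import ctrl gives the robot as it stands. The module is installed in compiled form; this text tells all that it offers.
- The arm moves only by the tool play_rows, never from a script. Its argument "moves" is a list of rows, each a list of 6 numbers: the shift along the tool's x, y, z scaled (see below), then the turn, a rotation vector about the tool's x, y, z scaled (see below). A call has 1 to 20 rows; each row is the pose to reach, as a shift and turn from the pose commanded when the call began, along the tool's axes at that moment, turning the shorter way round; what a row does not reach only later rows make up. The controller multiplies each number of a shift by 120 mm and each number of a turn by 180 degrees. A row lasts 1/10 s, in which the tool goes at most 50 mm and 8.59 degrees, less where a joint would pass 70% of its speed; a pose out of reach is approached as far as the arm can. A call with a number of a shift or a turn outside -1 to 1 is refused whole. A call with a gripper value outside its range is refused whole. "fingers" is the gripper's target within -1 to 1 (shut at 1, half-way at 0, fully open at -1), set as the call begins (left out, the last holds). The fingers move at their own pace and stop on an object; the grip force is fixed at half the most. Time passes only in rows, so rows that repeat a pose let the fingers close. It gives the time, the measured TCP pose, the force and the opening at its end, in the units of the state.
- ctrl.state(): the state, without advancing time (a new reading comes with each control period).
- ctrl.camera(name): name is "scene" or "top"; returns the picture (480x640x3 uint8, blue, green, red); there is no depth.
- ctrl.get_calibration(name): a dict with "camera_matrix" (3x3 intrinsics, pixels), "eye" and "orientation" of the camera in the world. Camera axes: x right, y down, z forward; pixel columns grow to the right and rows downward; lengths in mm; the calibration is good to about 2 mm. A picture is of the moment at which its call begins. get_calibration takes no time and is no camera call.
- ctrl.finish_job(): hands the job in, once; it reports no verdict.
Trained networks look in the newest picture that a camera, given by its name, has taken for a name from the list of things; names that differ only in an ending like _2 or _b are one class to them, and where a whole thing is asked for, a point or a joint stands for the part that bears it (a point fixed in the world has none). Each returns a list of dicts, best first, with "conf" (0 to 1); they miss things now and then, are a little off and sometimes report something else, mostly with a low value. They report only what shows in the picture. A call takes as long as a camera call. They do not tell look-alikes from the thing itself.
- ctrl.masks_of(camera, name): "pixels" (480x640 bool, what is visible of it) and "bbox" ([left, top, width, height] in pixels, round what is visible of it).
- ctrl.place_of(camera, name): "position" ([row, column] in pixels: a listed point, or the origin of a listed thing).
The state is a dict: "time_s": time; "qpos": joint angles; "qd": joint speeds; "tau": joint torques, N m; "tcp_pos": TCP position; "tcp_rot": TCP orientation; "contact_force": force on the tool from outside, world axes, zero at the start; "wrist_torque": the same for the moment, N m; "grip_width": finger opening in mm.
Only numpy, scipy, OpenCV 4.12 (cv2) and the standard library are available. Lean on these libraries where they do the work, as an engineer would, in place of code of your own. Each camera call takes 0.05 s, during which the arm holds its last target.

## Working session

There is one attempt and no reset: what is moved stays moved. The work goes in short steps, Python scripts to look and compute and a tool call to move; the robot and the scene stay as the last step left them, time stands still between calls to the robot, and variables do not carry over. Pictures are saved under pics/ and viewed, and the job is handed in when it is done.

Besides the shell and the picture viewer there is one more tool, called after "Call:" by a JSON object that holds its "op" and its "data", one argument or row to a line. play_rows: Moves the arm, as the interface text tells. Shifts and turns lie within -1 to 1; 1 stands for 120 mm of shift or 180 degrees of turn. Its arguments: {"type":"object","properties":{"moves":{"type":"array"},"fingers":{"type":"number"}},"required":["moves"]}

```bash
mkdir -p pics; ls; python3 - <<'E'
from cell import ctrl
import cv2,numpy as np
for n in("scene","top"):
    im=ctrl.camera(n); cv2.imwrite(f"pics/{n}0.png",im)
    c=ctrl.get_calibration(n); print(n,c)
    for t in("roller_bar","green_board","brown_board","mat"):
        print(t,[(np.round(d["position"]),round(d["conf"],2)) for d in ctrl.place_of(n,t)])
print(ctrl.state())
E
```

```text
pics
scene {'camera_matrix': array([[538.00296265,   0.        , 320.56412854],
       [  0.        , 538.00296265, 239.88994079],
       [  0.        ,   0.        ,   1.        ]]), 'eye': array([992.39746028,  57.71941827, 834.88094063]), 'orientation': array([-1.43267081, -2.27723943,  0.74224516])}
roller_bar [(array([169., 273.]), 0.82), (array([237., 247.]), 0.74), (array([206., 161.]), 0.65)]
green_board [(array([382., 404.]), 0.96)]
brown_board [(array([305., 459.]), 0.79)]
mat [(array([269., 254.]), 0.79)]
top {'camera_matrix': array([[562.79857505,   0.        , 321.55636109],
       [  0.        , 562.79857505, 237.81919647],
       [  0.        ,   0.        ,   1.        ]]), 'eye': array([ 445.21959331, -171.8967138 , 1160.09370536]), 'orientation': array([-2.20798296,  2.1543947 , -0.04916647])}
roller_bar [(array([223., 388.]), 0.93), (array([228., 485.]), 0.88), (array([319., 409.]), 0.67)]
green_board [(array([182., 228.]), 0.71), (array([231., 385.]), 0.54), (array([267., 207.]), 0.51)]
brown_board [(array([270., 206.]), 0.93)]
mat [(array([230., 383.]), 0.78)]
{'time_s': 0.5, 'qpos': array([ 1.19101451e+00,  4.23153507e-01,  1.62993260e+00,  3.90886838e-06,
        1.08862416e+00, -1.89852341e-02]), 'qd': array([-0.0029774 , -0.0006378 , -0.00127846, -0.0016417 ,  0.00152588,
       -0.00033103]), 'tau': array([-8.00646267e-04, -5.56895471e+01, -2.81903136e+01,  6.48493551e-05,
        1.76226305e-03,  3.92790440e-06]), 'tcp_pos': array([220.58613663, 584.72888876, 231.27279365]), 'tcp_rot': array([-5.63667017e-01, -3.09058508e+00,  1.80017812e-04]), 'contact_force': array([ 1.19684662, -0.79895355, -0.531519  ]), 'wrist_torque': array([-0.0010212 ,  0.01646799,  0.04752352]), 'grip_width': 85.22185317485693}
```

View pics/scene0.png

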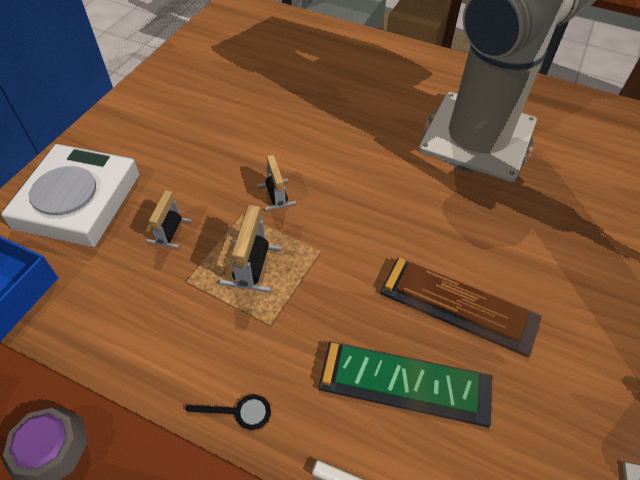

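View pics/top0.png

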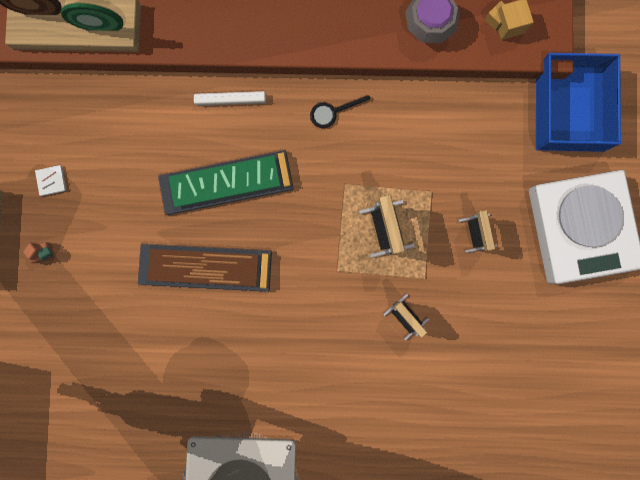

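The pictures show three rollers. As top-view column,row: the large one on the mat is at (388,223), a smaller one is at (485,228) and another at (409,319). In the scene view they are at (247,237), (165,215) and (273,175). The task needs the largest, the one on the mat. The green board is at top (228,182) with its brass bar at the right end, and the brown board is at (206,268). Next I'll measure these and check a crop.

```bash
cat > h.py <<'E'
from cell import ctrl
import cv2,numpy as np
from scipy.spatial.transform import Rotation as R
def cal(n):
    c=ctrl.get_calibration(n); return c["camera_matrix"],c["eye"],R.from_rotvec(c["orientation"]).as_matrix()
def back(n,uv,z):
    K,e,M=cal(n); uv=np.atleast_2d(uv).astype(float)
    d=(M@np.linalg.inv(K)@np.c_[uv,np.ones(len(uv))].T).T
    return e+d*((z-e[2])/d[:,2])[:,None]
def proj(n,P):
    K,e,M=cal(n); p=(np.atleast_2d(P)-e)@M; q=(K@p.T).T; return q[:,:2]/q[:,2:]
def rect(n,mask,z):
    ys,xs=np.nonzero(mask); p=back(n,np.c_[xs,ys],z)[:,:2].astype(np.float32)
    return cv2.minAreaRect(p)
E
python3 - <<'E'
from h import *
for n in("scene","top"):
    im=cv2.imread(f"pics/{n}0.png"); ctrl.camera(n)
    for t,z in(("roller_bar",101),("green_board",12),("brown_board",12),("mat",4)):
        for d in ctrl.masks_of(n,t):
            print(n,t,round(d["conf"],2),d["bbox"],rect(n,d["pixels"],z),d["pixels"].sum())
    hsv=cv2.cvtColor(im,cv2.COLOR_BGR2HSV)
    g=cv2.inRange(hsv,(50,80,40),(90,255,255)); 
    nl,lab,st,ce=cv2.connectedComponentsWithStats(cv2.morphologyEx(g,cv2.MORPH_CLOSE,np.ones((7,7))))
    for i in range(1,nl):
        if st[i,4]>2000: print("green",n,st[i],rect(n,lab==i,26))
    b=proj(n,[[0,0,0]])
im=cv2.imread("pics/top0.png"); cv2.imwrite("pics/c1.png",cv2.resize(im[170:350,320:520],None,fx=4,fy=3.3,interpolation=2)[:600])
cv2.imwrite("pics/c2.png",cv2.resize(cv2.imread("pics/scene0.png")[180:330,170:340],None,fx=4,fy=4,interpolation=2)[:600])
E
```

```text
scene roller_bar 0.93 [256.0, 152.3, 40.9, 56.6] ((407.936279296875, -305.382080078125), (132.0497589111328, 53.65705108642578), 40.55516815185547) 832
scene roller_bar 0.63 [216.4, 202.6, 67.9, 87.1] ((550.1234130859375, -256.7890930175781), (173.36306762695312, 83.49239349365234), 13.84372615814209) 2402
scene green_board 0.67 [318.5, 339.6, 175.2, 87.5] ((629.531982421875, 49.854888916015625), (89.42645263671875, 269.7959899902344), 12.711057662963867) 8705
scene brown_board 0.93 [380.3, 260.0, 161.4, 101.2] ((452.2849426269531, 86.19359588623047), (269.8435363769531, 90.90815734863281), 88.53890228271484) 6790
scene mat 0.59 [184.8, 217.5, 134.7, 110.5] ((535.2481689453125, -280.7735290527344), (183.48202514648438, 182.4065704345703), 86.27909851074219) 5788
green scene [ 335  345  144   68 5575] ((627.9371337890625, 49.92048645019531), (66.90535736083984, 220.8665313720703), 12.903035163879395)
top roller_bar 0.92 [459.6, 211.1, 33.6, 40.2] ((530.1729736328125, -444.1477355957031), (77.2481689453125, 57.4975700378418), 11.616850852966309) 822
top roller_bar 0.63 [359.4, 192.4, 5
[... 156 characters left out ...]
44.5] ((364.6959228515625, -319.521240234375), (82.356201171875, 51.49949645996094), 39.08237075805664) 789
top green_board 0.97 [158.5, 148.7, 137.1, 64.8] ((627.03857421875, 50.057830810546875), (86.2462387084961, 270.33233642578125), 12.842026710510254) 5316
top brown_board 0.61 [139.8, 245.1, 130.7, 44.5] ((452.1977844238281, 86.89962768554688), (270.503662109375, 85.66873931884766), 88.52330017089844) 5394
top mat 0.81 [338.0, 183.4, 94.1, 93.3] ((535.3196411132812, -280.14373779296875), (181.82395935058594, 180.6725616455078), 86.51361846923828) 6173
green top [ 169  155  111   52 3484] ((627.334228515625, 50.71526336669922), (66.73735809326172, 221.22610473632812), 12.785880088806152)
```

View pics/c1.png

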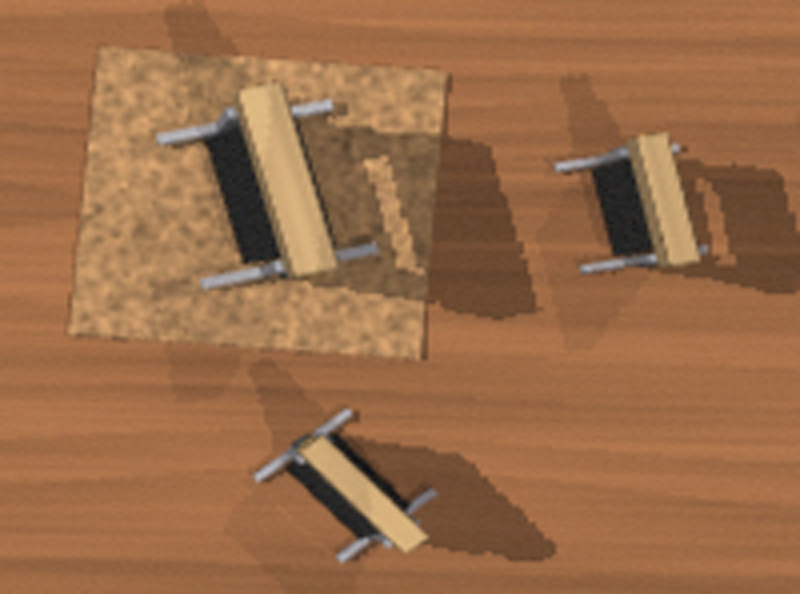

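View pics/c2.png

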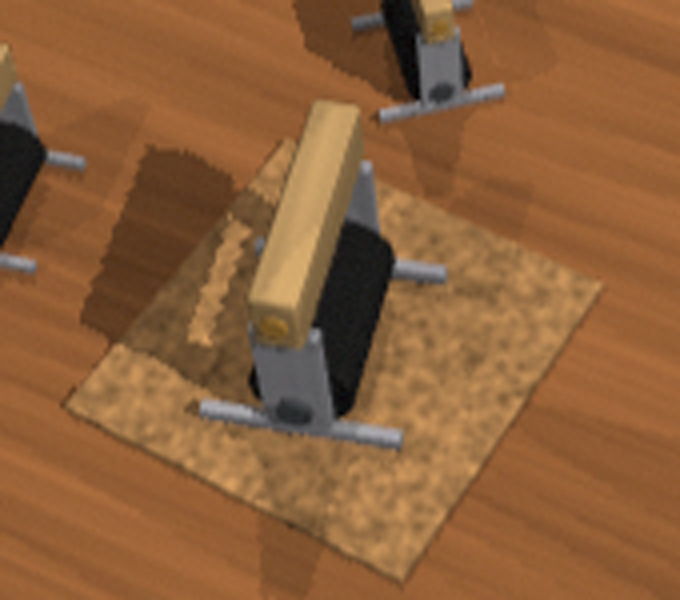

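The crops confirm it. The roller on the mat at top (388,223) is clearly the largest, and the ones at (485,228) and (409,319) are smaller copies. Next I'll fit its pose, including any lean.

```bash
python3 - <<'E'
from h import *
from scipy.optimize import least_squares
top=np.array([(240,92),(280,85),(335,265),(292,275),(160,138),(332,105),(205,283),(375,248)],float)/[4,3.3]+[320,170]
sc=np.array([(315,103),(360,107),(300,308),(250,300),(200,408),(402,438)],float)/4+[170,180]
# body: x along bar
def pts(p):
    x,y,z,yaw,lean,rx=p
    # top image: left = +y ; upper = +x. order top: UL=(+x,+y) UR=(+x,-y) LR=(-x,-y) LL=(-x,+y)
    c=np.array([(55,11,17),(55,-11,17),(-55,-11,17),(-55,11,17)],float)
    r=np.array([(rx,46,-90.5),(rx,-46,-90.5),(-rx,46,-90.5),(-rx,-46,-90.5)])
    # scene: camera looks to -x; image left = -y ; far = -x
    s=np.array([(-55,-11,17),(-55,11,17),(55,11,17),(55,-11,17),(rx,-46,-90.5),(rx,46,-90.5)])
    M=R.from_euler('ZX',[yaw,lean]).as_matrix()
    f=lambda q:q@M.T+[x,y,z]
    return f(c),f(r),f(s)
def res(p):
    c,r,s=pts(p); 
    return np.r_[(proj("top",np.r_[c,r])-top).ravel(),(proj("scene",s)-sc).ravel(),(p[2]-101)/3]
o=least_squares(res,[540,-275,101,.25,0,45],loss='soft_l1')
print(np.round(o.x,3),np.degrees(o.x[3:5]),np.round(res(o.x),1))
E
```

```text
[ 5.38677e+02 -2.82898e+02  9.77800e+01  2.70000e-01 -1.70000e-02
  4.58070e+01] [15.44652486 -1.00000552] [-1.5 -0.6 -0.1 -1.4  1.   1.2  0.2  1.1 -0.5  0.7  0.  -0.2 -0.7 -0.
  0.5 -0.4 -0.1 -1.3  0.9 -0.4 -0.1  0.3 -0.8  0.1  0.2 -0.  -0.5  0.8
 -1.1]
```

```bash
cat >> h.py <<'E'
def rel(target,ydir_deg,verbose=True,offs=None):
    """rel pose in tool axes/units; ydir_deg: world angle of tool y (tool down)"""
    s=ctrl.state(); T=R.from_rotvec(s["tcp_rot"]).as_matrix()
    a=np.radians(ydir_deg); y=np.array([np.cos(a),np.sin(a),0]); z=np.array([0,0,-1.]); x=np.cross(y,z)
    G=np.c_[x,y,z]
    sh=T.T@(np.array(target)-s["tcp_pos"])/120; tu=R.from_matrix(T.T@G).as_rotvec()/np.pi
    print("t",round(s["time_s"],2),"pos",np.round(s["tcp_pos"],1),"ydir",round(np.degrees(np.arctan2(T[1,1],T[0,1])),2),"tilt",round(np.degrees(np.arccos(-T[2,2])),2),"F",np.round(s["contact_force"],2),"M",np.round(s["wrist_torque"],2),"w",round(s["grip_width"],1),"q6",round(s["qpos"][5],2))
    print(" shift",np.round(sh,4),"turn",np.round(tu,4))
E
python3 - <<'E'
from h import *
rel([538.5,-282,231],-74.6)
a=ctrl.state()
E
```

```text
t 1.0 pos [220.6 584.7 231.3] ydir 69.33 tilt 0.0 F [0.2  0.77 1.12] M [ 0.03 -0.05  0.01] w 85.2 q6 -0.02
 shift [-5.0284e+00 -5.8226e+00  2.9000e-03] turn [0.     0.     0.7996]
```

Call:
{"op": "play_rows", "data": {
  "moves": [
    [-0.22, -0.25, 0, 0, 0, 0.045],
    [-0.43, -0.5, 0, 0, 0, 0.09],
    [-0.65, -0.75, 0, 0, 0, 0.13],
    [-0.86, -1, 0, 0, 0, 0.175],
    [-0.86, -1, 0, 0, 0, 0.175]
  ],
  "fingers": -1
}}

```text
time_s: 1.5
tcp_pos: [275.3, 432.1, 231.1]
tcp_rot: [1.39, 2.817, -0.004]
contact_force: [0.3, -0.3, 0.0]
grip_width: 85.6
```

```bash
python3 -c "
from h import *
rel([538.5,-282,231],-74.6)"
```

```text
t 1.5 pos [275.3 432.1 231.1] ydir 37.47 tilt 0.14 F [ 0.28 -0.3   0.05] M [0.07 0.04 0.06] w 85.6 q6 0.33
 shift [-6.0575 -1.8792  0.0137] turn [0.     0.0009 0.6226]
```

Call:
{"op": "play_rows", "data": {
  "moves": [
    [-0.35, -0.11, 0, 0, 0, 0.045],
    [-0.7, -0.22, 0, 0, 0, 0.09],
    [-1, -0.31, 0, 0, 0, 0.13],
    [-1, -0.31, 0, 0, 0, 0.15]
  ]
}}

```text
time_s: 1.9
tcp_pos: [319.7, 315.7, 231.4]
tcp_rot: [2.009, 2.414, -0.001]
contact_force: [-0.7, 0.5, 0.8]
grip_width: 85.3
```

```bash
python3 -c "
from h import *
rel([538.5,-282,231],-74.6)"
```

```text
t 1.9 pos [319.7 315.7 231.4] ydir 10.47 tilt 0.06 F [-0.73  0.46  0.75] M [-0.01 -0.01 -0.06] w 85.3 q6 0.57
 shift [-5.2289  0.8887  0.0075] turn [1.000e-04 3.000e-04 4.726e-01]
```

Call:
{"op": "play_rows", "data": {
  "moves": [
    [-0.35, 0.06, 0, 0, 0, 0.045],
    [-0.7, 0.12, 0, 0, 0, 0.09],
    [-1, 0.17, 0, 0, 0, 0.135],
    [-1, 0.17, 0, 0, 0, 0.15]
  ]
}}

```text
time_s: 2.3
tcp_pos: [362.7, 202.0, 231.5]
tcp_rot: [2.518, 1.878, 0.0]
contact_force: [-0.0, 0.7, -0.6]
grip_width: 85.7
```

```bash
python3 -c "
from h import *
rel([538.5,-282,231],-74.6)"
```

```text
t 2.3 pos [362.7 202.  231.5] ydir -16.57 tilt 0.05 F [-0.03  0.74 -0.64] M [0.03 0.03 0.02] w 85.7 q6 0.77
 shift [-3.4478  2.5545  0.0072] turn [ 3.000e-04 -1.000e-04  3.224e-01]
```

Call:
{"op": "play_rows", "data": {
  "moves": [
    [-0.3, 0.22, 0, 0, 0, 0.045],
    [-0.6, 0.44, 0, 0, 0, 0.09],
    [-0.9, 0.67, 0, 0, 0, 0.135],
    [-1, 0.74, 0, 0, 0, 0.16]
  ]
}}

```text
time_s: 2.7
tcp_pos: [415.2, 62.1, 231.8]
tcp_rot: [2.905, 1.194, 0.003]
contact_force: [-0.6, -0.4, 0.6]
grip_width: 85.4
```

```bash
python3 -c "
from h import *
rel([538.5,-282,231],-74.6)"
```

```text
t 2.7 pos [415.2  62.1 231.8] ydir -45.33 tilt 0.11 F [-0.59 -0.41  0.65] M [-0.01  0.03 -0.05] w 85.4 q6 0.91
 shift [-1.2854  2.7612  0.0095] turn [ 0.0004 -0.0005  0.1626]
```

Call:
{"op": "play_rows", "data": {
  "moves": [
    [-0.16, 0.35, 0, 0, 0, 0.045],
    [-0.32, 0.7, 0, 0, 0, 0.09],
    [-0.46, 1, 0, 0, 0, 0.135],
    [-0.46, 1, 0, 0, 0, 0.162]
  ]
}}

```text
time_s: 3.1
tcp_pos: [461.9, -62.9, 231.9]
tcp_rot: [3.112, 0.421, 0.004]
contact_force: [0.1, 1.0, -0.4]
grip_width: 85.5
```

```bash
python3 -c "
from h import *
rel([538.5,-282,231],-74.6)"
```

```text
t 3.1 pos [461.9 -62.9 231.9] ydir -74.58 tilt 0.17 F [ 0.13  1.01 -0.36] M [ 0.04 -0.02 -0.03] w 85.5 q6 1.14
 shift [0.1298 1.9298 0.0112] turn [ 0.0006 -0.0008  0.0001]
```

Call:
{"op": "play_rows", "data": {
  "moves": [
    [0.02, 0.33, 0, 0, 0, 0],
    [0.05, 0.66, 0, 0, 0, 0],
    [0.07, 0.97, 0, 0, 0, 0],
    [0.07, 0.97, 0, 0, 0, 0]
  ]
}}

```text
time_s: 3.5
tcp_pos: [501.7, -172.5, 231.7]
tcp_rot: [3.11, 0.431, 0.004]
contact_force: [0.8, 0.1, -0.6]
grip_width: 85.3
```

Call:
{"op": "play_rows", "data": {
  "moves": [
    [0.02, 0.33, 0.1, 0, 0, 0],
    [0.04, 0.66, 0.25, 0, 0, 0],
    [0.06, 0.9, 0.4, 0, 0, 0],
    [0.06, 0.955, 0.5, 0, 0, 0],
    [0.06, 0.955, 0.5, 0, 0, 0]
  ]
}}

```text
time_s: 4.0
tcp_pos: [536.6, -276.7, 169.2]
tcp_rot: [-3.109, -0.433, 0.005]
contact_force: [-0.3, 1.3, 0.8]
grip_width: 85.0
```

```bash
python3 -c "
from h import *
rel([538.5,-282,82],-74.6)
for n in('top','scene'): cv2.imwrite(f'pics/{n}1.png',ctrl.camera(n))
a=cv2.imread('pics/top1.png')[130:330,300:500];b=cv2.imread('pics/scene1.png')[130:330,150:350]
cv2.imwrite('pics/m1.png',cv2.resize(np.hstack([a,b]),None,fx=2,fy=2,interpolation=2))"
```

```text
t 4.0 pos [ 536.6 -276.7  169.2] ydir -74.16 tilt 0.22 F [-0.27  1.33  0.82] M [-0.01 -0.01 -0.03] w 85.0 q6 0.8
 shift [0.0052 0.0488 0.7268] turn [-0.0009  0.0008  0.0025]
```

View pics/m1.png

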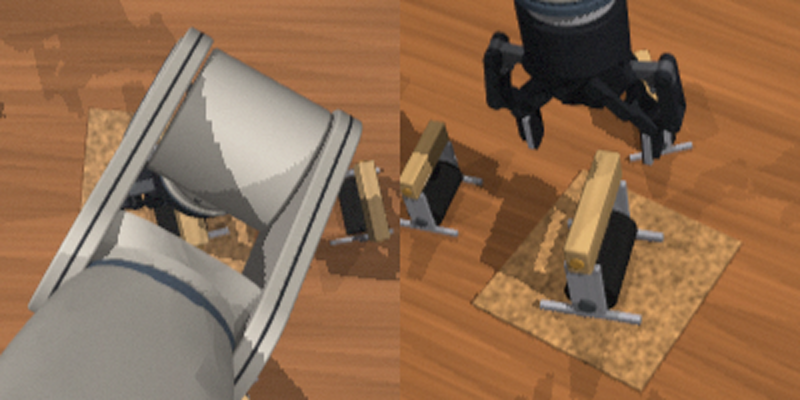

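The right half of the picture shows the open fingers straddling the bar of the large roller, with the neighbouring rollers clear of them. I'll descend and grip.

Call:
{"op": "play_rows", "data": {
  "moves": [
    [0, 0.04, 0.2, 0, 0, 0.002],
    [0.005, 0.05, 0.45, 0, 0, 0.002],
    [0.005, 0.05, 0.65, 0, 0, 0.002],
    [0.005, 0.05, 0.725, 0, 0, 0.002],
    [0.005, 0.05, 0.725, 0, 0, 0.002],
    [0.005, 0.05, 0.725, 0, 0, 0.002]
  ]
}}

```text
time_s: 4.7
tcp_pos: [540.6, -282.8, 85.8]
tcp_rot: [3.112, 0.425, 0.002]
contact_force: [0.9, -0.8, 0.5]
grip_width: 85.2
```

```bash
python3 -c "
from h import *
rel([538.5,-282,82],-74.6)
cv2.imwrite('pics/s2.png',cv2.resize(ctrl.camera('scene')[130:330,150:350],None,fx=3,fy=3,interpolation=2))"
```

```text
t 4.7 pos [ 540.6 -282.8   85.8] ydir -74.45 tilt 0.1 F [ 0.91 -0.81  0.54] M [-0.03  0.01 -0.03] w 85.2 q6 0.8
 shift [-0.0148 -0.0107  0.0313] turn [ 0.0004 -0.0004  0.0008]
```

View pics/s2.png

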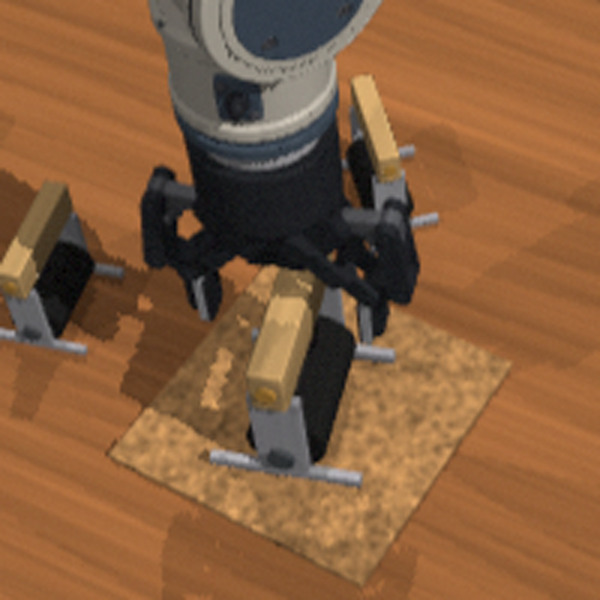

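Call:
{"op": "play_rows", "data": {
  "moves": [
    [-0.012, -0.005, 0.031, 0, 0, 0],
    [-0.012, -0.005, 0.031, 0, 0, 0],
    [-0.012, -0.005, 0.031, 0, 0, 0]
  ]
}}

```text
time_s: 5.05
tcp_pos: [538.2, -282.9, 81.0]
tcp_rot: [3.113, 0.424, 0.001]
contact_force: [0.2, -0.1, 0.1]
grip_width: 85.2
```

Call:
{"op": "play_rows", "data": {
  "moves": [
    [0, 0, 0, 0, 0, 0],
    [0, 0, 0, 0, 0, 0],
    [0, 0, 0, 0, 0, 0],
    [0, 0, 0, 0, 0, 0],
    [0, 0, 0, 0, 0, 0],
    [0, 0, 0, 0, 0, 0],
    [0, 0, 0, 0, 0, 0],
    [0, 0, 0, 0, 0, 0]
  ],
  "fingers": 1
}}

```text
time_s: 5.85
tcp_pos: [538.2, -282.9, 80.7]
tcp_rot: [3.113, 0.424, 0.0]
contact_force: [-0.1, -0.0, 2.1]
grip_width: 21.3
```

```bash
python3 -c "
from h import *
rel([538.5,-282,82],-74.6)
cv2.imwrite('pics/s3.png',cv2.resize(ctrl.camera('scene')[130:330,150:350],None,fx=3,fy=3,interpolation=2))"
```

```text
t 5.85 pos [ 538.2 -282.9   80.7] ydir -74.49 tilt 0.01 F [-0.15 -0.03  2.11] M [-0.05  0.1   0.01] w 21.3 q6 0.8
 shift [ 0.004  -0.0064 -0.0106] turn [ 0.0001 -0.      0.0006]
```

View pics/s3.png

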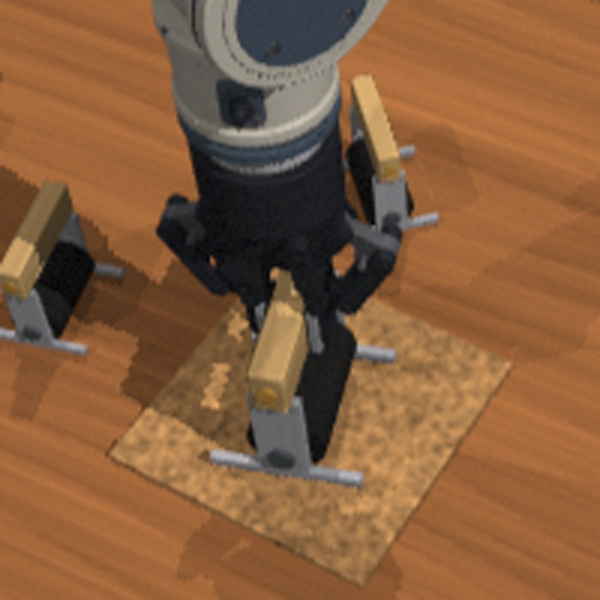

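The picture shows both pads on the bar near its middle. The opening is 21.3 mm, which matches the 22 mm bar. I'll lift the roller and carry it over.

Call:
{"op": "play_rows", "data": {
  "moves": [
    [0, 0, -0.05, 0, 0, 0],
    [0, 0, -0.15, 0, 0, 0],
    [0, 0, -0.3, 0, 0, 0],
    [0, 0, -0.5, 0, 0, 0],
    [0, 0, -0.65, 0, 0, 0],
    [0, 0, -0.75, 0, 0, 0],
    [0, 0, -0.8, 0, 0, 0],
    [0, 0, -0.8, 0, 0, 0],
    [0, 0, -0.8, 0, 0, 0]
  ]
}}

```text
time_s: 6.8
tcp_pos: [537.7, -282.5, 175.9]
tcp_rot: [-3.112, -0.424, 0.002]
contact_force: [1.1, 0.6, -3.4]
grip_width: 21.6
```

```bash
python3 -c "
from h import *
rel([650,-49.1,178],-77.2)
for n in('top','scene'): cv2.imwrite(f'pics/{n}4.png',ctrl.camera(n))
a=cv2.imread('pics/top4.png')[130:330,300:500];b=cv2.imread('pics/scene4.png')[130:330,150:350]
cv2.imwrite('pics/m4.png',cv2.resize(np.hstack([a,b]),None,fx=2,fy=2,interpolation=2))"
```

```text
t 6.8 pos [ 537.7 -282.5  175.9] ydir -74.49 tilt 0.07 F [ 1.05  0.65 -3.41] M [ 0.04 -0.01  0.02] w 21.6 q6 0.8
 shift [ 1.422  -1.6239 -0.0171] turn [-0.0003  0.0003  0.015 ]
```

View pics/m4.png

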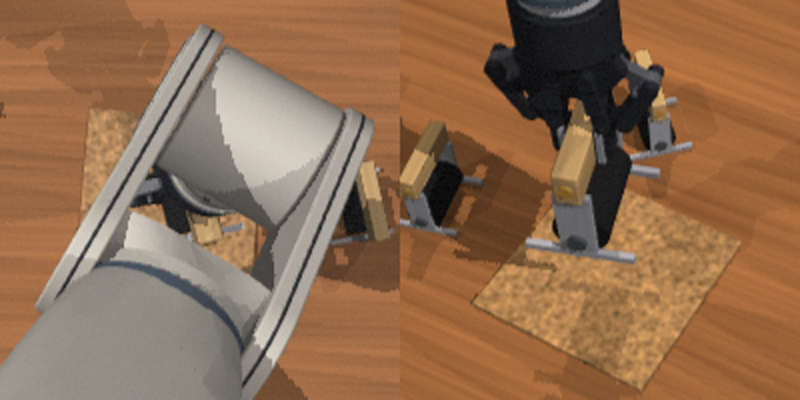

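The roller is held upright and clear of the mat, and the force reads about -3.4 N, its own weight. Now I'll carry it to the brass end of the green board.

Call:
{"op": "play_rows", "data": {
  "moves": [
    [0.04, -0.05, 0, 0, 0, 0],
    [0.12, -0.14, 0, 0, 0, 0.002],
    [0.24, -0.27, 0, 0, 0, 0.004],
    [0.37, -0.42, 0, 0, 0, 0.006],
    [0.5, -0.57, 0, 0, 0, 0.007],
    [0.6, -0.69, 0, 0, 0, 0.007],
    [0.67, -0.77, 0, 0, 0, 0.007],
    [0.71, -0.81, 0, 0, 0, 0.007]
  ]
}}

```text
time_s: 7.7
tcp_pos: [594.5, -165.0, 176.2]
tcp_rot: [-3.117, -0.391, 0.001]
contact_force: [-0.4, -0.1, -3.3]
grip_width: 21.5
```

Call:
{"op": "play_rows", "data": {
  "moves": [
    [0.04, -0.05, 0, 0, 0, 0],
    [0.12, -0.14, 0, 0, 0, 0.002],
    [0.24, -0.27, 0, 0, 0, 0.004],
    [0.37, -0.42, 0, 0, 0, 0.006],
    [0.5, -0.57, 0, 0, 0, 0.008],
    [0.6, -0.69, 0, 0, 0, 0.008],
    [0.67, -0.77, 0, 0, 0, 0.008],
    [0.7, -0.8, 0, 0, 0, 0.008],
    [0.7, -0.8, 0, 0, 0, 0.008],
    [0.7, -0.8, 0, 0, 0, 0.008]
  ]
}}

```text
time_s: 8.7
tcp_pos: [651.7, -53.2, 176.5]
tcp_rot: [3.122, 0.35, -0.001]
contact_force: [0.9, -0.5, -3.6]
grip_width: 21.3
```

```bash
python3 -c "
from h import *
rel([650,-49.1,110],-77.2)
for n in('top','scene'): cv2.imwrite(f'pics/{n}5.png',ctrl.camera(n))
a=cv2.imread('pics/top5.png')[80:280,150:350];b=cv2.imread('pics/scene5.png')[250:450,300:500]
cv2.imwrite('pics/m5.png',cv2.resize(np.hstack([a,b]),None,fx=2,fy=2,interpolation=2))"
```

```text
t 8.7 pos [651.7 -53.2 176.5] ydir -77.21 tilt 0.03 F [ 0.87 -0.52 -3.61] M [-0.03  0.04 -0.03] w 21.3 q6 1.25
 shift [-0.0063 -0.0365  0.554 ] turn [ 0.      0.0002 -0.0001]
```

View pics/m5.png

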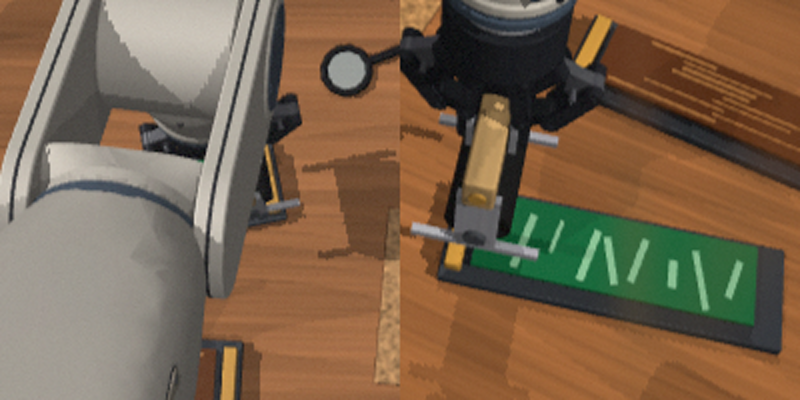

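```bash
python3 -c "
from h import *
s=ctrl.state();p=s['tcp_pos']; u=np.array([.9751,.2215,0]);v=np.array([-.2215,.9751,0])
c=p+[0,0,20.3]
q=[c+a*u+b*v+np.array([0,0,d]) for a in(55,) for b in(-11,11) for d in(17,-17)]+[c-55*u+b*v+np.array([0,0,17]) for b in (-11,11)]+[c+46*u+b*v+np.array([0,0,-90.5]) for b in (-46,46)]
pp=proj('scene',q); im=cv2.imread('pics/scene5.png')
im=cv2.resize(im[280:400,290:410],None,fx=5,fy=5,interpolation=2)
for x in (pp-[290,280])*5: cv2.circle(im,(int(x[0]+2.5),int(x[1]+2.5)),3,(0,0,255),-1)
cv2.imwrite('pics/o5.png',im)"
```

```text
(no output)
```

View pics/o5.png

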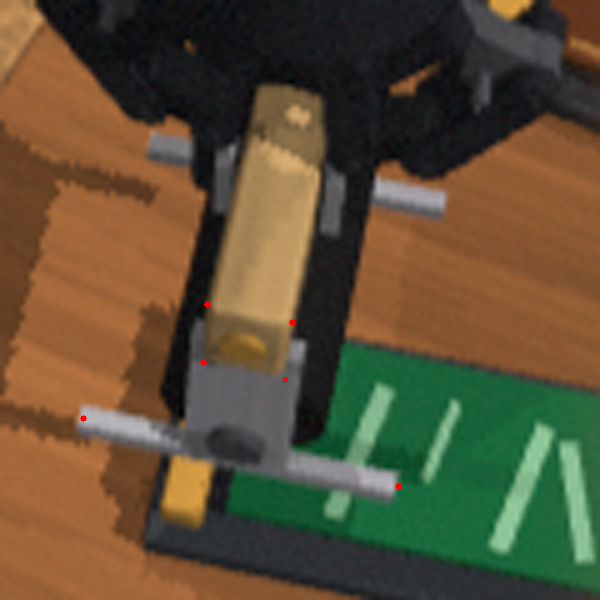

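The overlay shows the modelled bar and runner points landing within a few pixels of the real ones. The roller is square to the board, so I'll lower it to just above the sheet.

Call:
{"op": "play_rows", "data": {
  "moves": [
    [0, -0.01, 0.04, 0, 0, 0],
    [-0.003, -0.02, 0.12, 0, 0, 0],
    [-0.006, -0.036, 0.24, 0, 0, 0],
    [-0.006, -0.036, 0.36, 0, 0, 0],
    [-0.006, -0.036, 0.46, 0, 0, 0],
    [-0.006, -0.036, 0.53, 0, 0, 0],
    [-0.006, -0.036, 0.57, 0, 0, 0],
    [-0.006, -0.036, 0.585, 0, 0, 0],
    [-0.006, -0.036, 0.59, 0, 0, 0],
    [-0.006, -0.036, 0.59, 0, 0, 0],
    [-0.006, -0.036, 0.59, 0, 0, 0]
  ]
}}

```text
time_s: 9.9
tcp_pos: [650.8, -48.6, 106.4]
tcp_rot: [3.122, 0.35, 0.002]
contact_force: [-0.2, -1.3, -2.6]
grip_width: 21.2
```

```bash
python3 -c "
from h import *
rel([650,-49.1,98.5],-77.2)
cv2.imwrite('pics/s6.png',cv2.resize(ctrl.camera('scene')[290:430,290:430],None,fx=4,fy=4,interpolation=2))
rel([650,-49.1,98.5],-77.2)"
```

```text
t 9.9 pos [650.8 -48.6 106.4] ydir -77.2 tilt 0.06 F [-0.24 -1.3  -2.65] M [-0.03  0.02  0.05] w 21.2 q6 1.25
 shift [-0.0075  0.0023  0.0659] turn [ 0.0001 -0.0003  0.    ]
t 9.95 pos [650.8 -48.6 106.4] ydir -77.19 tilt 0.06 F [ 0.72  0.24 -2.42] M [ 0.05 -0.01 -0.04] w 21.5 q6 1.25
 shift [-0.0073  0.0028  0.0658] turn [ 0.0001 -0.0003  0.    ]
```

View pics/s6.png

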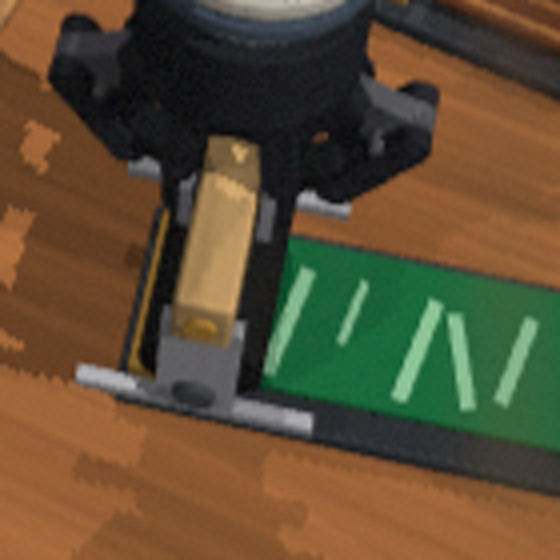

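The roller sits squarely just above the sheet, with the drum clear of the brass bar at about (145,300) in the crop. I'll press down gently and read the force.

Call:
{"op": "play_rows", "data": {
  "moves": [
    [-0.004, 0, 0.01, 0, 0, 0],
    [-0.006, 0.002, 0.02, 0, 0, 0],
    [-0.006, 0.002, 0.03, 0, 0, 0],
    [-0.006, 0.002, 0.04, 0, 0, 0],
    [-0.006, 0.002, 0.05, 0, 0, 0],
    [-0.006, 0.002, 0.05, 0, 0, 0],
    [-0.006, 0.002, 0.05, 0, 0, 0]
  ]
}}

```text
time_s: 10.65
tcp_pos: [649.9, -49.0, 100.1]
tcp_rot: [3.122, 0.35, 0.0]
contact_force: [-1.8, -0.3, 3.2]
grip_width: 21.0
```

```bash
python3 -c "
from h import *
rel([650,-49.1,98.5],-77.2)"
```

```text
t 10.65 pos [649.9 -49.  100.1] ydir -77.19 tilt 0.01 F [-1.82 -0.25  3.17] M [-0.12  0.35 -0.02] w 21.0 q6 1.25
 shift [0.001  0.001  0.0133] turn [ 0.0001 -0.0001  0.0001]
```

Call:
{"op": "play_rows", "data": {
  "moves": [
    [0.001, 0, 0.006, 0, 0, 0],
    [0.001, 0, 0.012, 0, 0, 0],
    [0.001, 0, 0.012, 0, 0, 0],
    [0.001, 0, 0.012, 0, 0, 0]
  ]
}}

```text
time_s: 11.05
tcp_pos: [649.9, -49.0, 98.5]
tcp_rot: [3.122, 0.35, 0.0]
contact_force: [-2.8, -0.4, 4.4]
grip_width: 21.5
```

```bash
python3 -c "
from h import *
rel([604.8,149.9,98.5],-77.2)"
```

```text
t 11.05 pos [649.9 -49.   98.5] ydir -77.19 tilt 0.01 F [-2.8  -0.44  4.44] M [-0.12  0.53  0.04] w 21.5 q6 1.25
 shift [ 7.0000e-04 -1.6995e+00  2.0000e-04] turn [ 0.     -0.      0.0001]
```

Sheet load is about 7.8 N, roughly 4 mm down, which is in the right band. Rolling now.

Call:
{"op": "play_rows", "data": {
  "moves": [
    [0, -0.01, 0.003, 0, 0, 0],
    [0, -0.03, 0.004, 0, 0, 0],
    [0, -0.06, 0.004, 0, 0, 0],
    [0, -0.1, 0.004, 0, 0, 0],
    [0, -0.14, 0.004, 0, 0, 0],
    [0, -0.18, 0.004, 0, 0, 0],
    [0, -0.22, 0.004, 0, 0, 0],
    [0, -0.26, 0.004, 0, 0, 0],
    [0, -0.3, 0.004, 0, 0, 0],
    [0, -0.34, 0.004, 0, 0, 0]
  ]
}}

```text
time_s: 12.05
tcp_pos: [640.9, -8.9, 98.1]
tcp_rot: [3.122, 0.35, 0.0]
contact_force: [-2.8, -0.9, 6.2]
grip_width: 21.4
```

```bash
python3 -c "
from h import *
rel([604.8,149.9,98.2],-77.2)"
```

```text
t 12.05 pos [640.9  -8.9  98.1] ydir -77.19 tilt 0.01 F [-2.76 -0.93  6.22] M [-0.18  0.51  0.01] w 21.4 q6 1.31
 shift [ 3.000e-04 -1.357e+00 -1.200e-03] turn [ 0.     -0.0001  0.    ]
```

Call:
{"op": "play_rows", "data": {
  "moves": [
    [0, -0.04, 0, 0, 0, 0],
    [0, -0.08, 0, 0, 0, 0],
    [0, -0.12, 0, 0, 0, 0],
    [0, -0.16, 0, 0, 0, 0],
    [0, -0.2, 0, 0, 0, 0],
    [0, -0.24, 0, 0, 0, 0],
    [0, -0.28, 0, 0, 0, 0],
    [0, -0.32, 0, 0, 0, 0],
    [0, -0.36, 0, 0, 0, 0],
    [0, -0.4, 0, 0, 0, 0],
    [0, -0.44, 0, 0, 0, 0],
    [0, -0.48, 0, 0, 0, 0],
    [0, -0.52, 0, 0, 0, 0],
    [0, -0.56, 0, 0, 0, 0],
    [0, -0.6, 0, 0, 0, 0],
    [0, -0.64, 0, 0, 0, 0],
    [0, -0.68, 0, 0, 0, 0]
  ]
}}

```text
time_s: 13.75
tcp_pos: [622.8, 70.8, 98.1]
tcp_rot: [-3.122, -0.35, -0.001]
contact_force: [-2.2, -0.6, 4.5]
grip_width: 21.7
```

```bash
python3 -c "
from h import *
rel([604.8,149.9,98.2],-77.2)
cv2.imwrite('pics/s7.png',cv2.resize(ctrl.camera('scene')[270:430,300:500],None,fx=4,fy=3.7,interpolation=2))"
```

```text
t 13.75 pos [622.8  70.8  98.1] ydir -77.19 tilt 0.02 F [-2.23 -0.58  4.47] M [-0.21  0.44  0.02] w 21.7 q6 1.44
 shift [-5.000e-04 -6.762e-01 -9.000e-04] turn [-0.     -0.0001  0.    ]
```

View pics/s7.png

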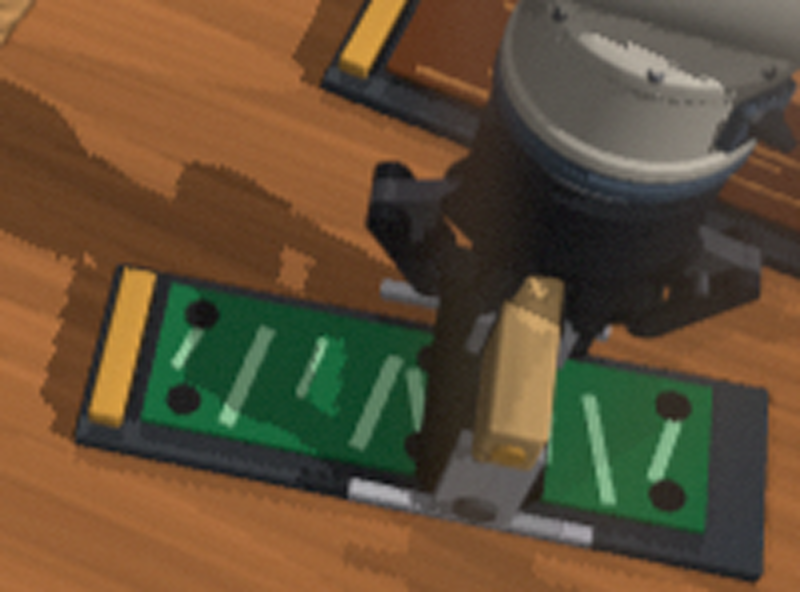

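The roller is centred on the sheet and square to it, and the dark buffer marks show through at the ends, so the sheet is pressed down evenly. I'll roll the rest of the way.

Call:
{"op": "play_rows", "data": {
  "moves": [
    [0, -0.04, 0, 0, 0, 0],
    [0, -0.08, 0, 0, 0, 0],
    [0, -0.12, 0, 0, 0, 0],
    [0, -0.16, 0, 0, 0, 0],
    [0, -0.2, 0, 0, 0, 0],
    [0, -0.24, 0, 0, 0, 0],
    [0, -0.28, 0, 0, 0, 0],
    [0, -0.32, 0, 0, 0, 0],
    [0, -0.36, 0, 0, 0, 0],
    [0, -0.4, 0, 0, 0, 0],
    [0, -0.44, 0, 0, 0, 0],
    [0, -0.48, 0, 0, 0, 0],
    [0, -0.52, 0, 0, 0, 0],
    [0, -0.56, 0, 0, 0, 0],
    [0, -0.6, 0, 0, 0, 0],
    [0, -0.64, 0, 0, 0, 0],
    [0, -0.665, 0, 0, 0, 0],
    [0, -0.68, 0, 0, 0, 0],
    [0, -0.685, 0, 0, 0, 0],
    [0, -0.685, 0, 0, 0, 0]
  ]
}}

```text
time_s: 15.8
tcp_pos: [604.7, 151.1, 98.1]
tcp_rot: [-3.122, -0.35, -0.001]
contact_force: [-1.5, -0.3, 4.3]
grip_width: 21.4
```

```bash
python3 -c "
from h import *
rel([535.3,-280.4,178],-77.2)"
```

```text
t 15.8 pos [604.7 151.1  98.1] ydir -77.19 tilt 0.04 F [-1.5  -0.25  4.32] M [-0.02  0.45  0.02] w 21.4 q6 1.57
 shift [-1.3606  3.3778 -0.668 ] turn [-0.0001 -0.0002  0.0001]
```

Reached the far end at y ≈ +103 mm on the board, and the load held throughout. I'll lift straight up and then carry the roller back.

Call:
{"op": "play_rows", "data": {
  "moves": [
    [0, 0, -0.03, 0, 0, 0],
    [0, 0, -0.1, 0, 0, 0],
    [0, 0, -0.2, 0, 0, 0],
    [0, 0, -0.35, 0, 0, 0],
    [0, 0, -0.5, 0, 0, 0],
    [0, 0, -0.6, 0, 0, 0],
    [0, 0, -0.65, 0, 0, 0],
    [0, 0, -0.67, 0, 0, 0],
    [0, 0, -0.67, 0, 0, 0]
  ]
}}

```text
time_s: 16.7
tcp_pos: [604.3, 150.5, 178.1]
tcp_rot: [-3.122, -0.35, 0.0]
contact_force: [-0.8, 0.3, -3.1]
grip_width: 21.3
```

Call:
{"op": "play_rows", "data": {
  "moves": [
    [-0.02, 0.05, 0, 0, 0, 0],
    [-0.06, 0.15, 0, 0, 0, 0],
    [-0.12, 0.3, 0, 0, 0, 0],
    [-0.18, 0.45, 0, 0, 0, 0],
    [-0.24, 0.6, 0, 0, 0, 0],
    [-0.3, 0.75, 0, 0, 0, 0],
    [-0.36, 0.9, 0, 0, 0, 0],
    [-0.4, 0.98, 0, 0, 0, 0]
  ]
}}

```text
time_s: 17.5
tcp_pos: [582.9, 22.6, 178.0]
tcp_rot: [3.122, 0.347, -0.001]
contact_force: [0.5, -0.0, -3.7]
grip_width: 21.4
```

Call:
{"op": "play_rows", "data": {
  "moves": [
    [-0.04, 0.1, 0, 0, 0, 0],
    [-0.09, 0.22, 0, 0, 0, 0],
    [-0.14, 0.36, 0, 0, 0, 0],
    [-0.2, 0.5, 0, 0, 0, 0],
    [-0.26, 0.65, 0, 0, 0, 0],
    [-0.32, 0.8, 0, 0, 0, 0],
    [-0.38, 0.95, 0, 0, 0, 0],
    [-0.4, 0.99, 0, 0, 0, 0]
  ]
}}

```text
time_s: 18.3
tcp_pos: [562.9, -103.2, 178.3]
tcp_rot: [3.122, 0.348, -0.0]
contact_force: [-0.5, -0.1, -2.5]
grip_width: 21.2
```

```bash
python3 -c "
from h import *
rel([535.3,-280.4,178],-77.2)"
```

```text
t 18.3 pos [ 562.9 -103.2  178.3] ydir -77.27 tilt 0.02 F [-0.49 -0.12 -2.54] M [ 0.06 -0.    0.02] w 21.2 q6 1.15
 shift [-0.5499  1.3896  0.0029] turn [ 0.0001  0.     -0.0004]
```

Call:
{"op": "play_rows", "data": {
  "moves": [
    [-0.04, 0.1, 0, 0, 0, 0],
    [-0.09, 0.22, 0, 0, 0, 0],
    [-0.14, 0.36, 0, 0, 0, 0],
    [-0.2, 0.5, 0, 0, 0, 0],
    [-0.26, 0.65, 0, 0, 0, 0],
    [-0.32, 0.8, 0, 0, 0, 0],
    [-0.37, 0.92, 0, 0, 0, 0],
    [-0.4, 0.98, 0, 0, 0, 0]
  ]
}}

```text
time_s: 19.1
tcp_pos: [542.3, -228.0, 178.3]
tcp_rot: [3.122, 0.349, 0.0]
contact_force: [0.2, 0.1, -3.3]
grip_width: 21.5
```

Call:
{"op": "play_rows", "data": {
  "moves": [
    [-0.04, 0.1, 0, 0, 0, 0],
    [-0.08, 0.2, 0, 0, 0, 0],
    [-0.12, 0.29, 0, 0, 0, 0],
    [-0.14, 0.35, 0, 0, 0, 0],
    [-0.15, 0.38, 0, 0, 0, 0],
    [-0.15, 0.38, 0, 0, 0, 0],
    [-0.15, 0.38, 0, 0, 0, 0]
  ]
}}

```text
time_s: 19.8
tcp_pos: [535.1, -274.7, 178.2]
tcp_rot: [-3.122, -0.35, 0.0]
contact_force: [0.1, 0.0, -3.8]
grip_width: 21.3
```

```bash
python3 -c "
from h import *
rel([535.3,-280.4,84],-77.2)"
```

```text
t 19.8 pos [ 535.1 -274.7  178.2] ydir -77.19 tilt 0.02 F [ 0.06  0.02 -3.84] M [ 0.04 -0.02 -0.01] w 21.3 q6 0.85
 shift [-0.0089  0.0467  0.7852] turn [-0.0001  0.      0.0001]
```

Call:
{"op": "play_rows", "data": {
  "moves": [
    [-0.002, 0.01, 0.04, 0, 0, 0],
    [-0.005, 0.03, 0.12, 0, 0, 0],
    [-0.009, 0.047, 0.25, 0, 0, 0],
    [-0.009, 0.047, 0.4, 0, 0, 0],
    [-0.009, 0.047, 0.54, 0, 0, 0],
    [-0.009, 0.047, 0.65, 0, 0, 0],
    [-0.009, 0.047, 0.72, 0, 0, 0],
    [-0.009, 0.047, 0.76, 0, 0, 0],
    [-0.009, 0.047, 0.775, 0, 0, 0],
    [-0.009, 0.047, 0.78, 0, 0, 0],
    [-0.009, 0.047, 0.78, 0, 0, 0]
  ]
}}

```text
time_s: 20.9
tcp_pos: [535.7, -280.9, 85.2]
tcp_rot: [3.121, 0.35, 0.001]
contact_force: [0.8, -0.1, -3.2]
grip_width: 21.2
```

```bash
python3 -c "
from h import *
rel([535.3,-280.4,80.7],-77.2)
cv2.imwrite('pics/s8.png',cv2.resize(ctrl.camera('scene')[180:330,170:340],None,fx=4,fy=4,interpolation=2))"
```

```text
t 20.9 pos [ 535.7 -280.9   85.2] ydir -77.19 tilt 0.06 F [ 0.85 -0.07 -3.2 ] M [ 0.02  0.03 -0.04] w 21.2 q6 0.84
 shift [-0.0024 -0.005   0.0378] turn [ 0.0002 -0.0002  0.    ]
```

View pics/s8.png

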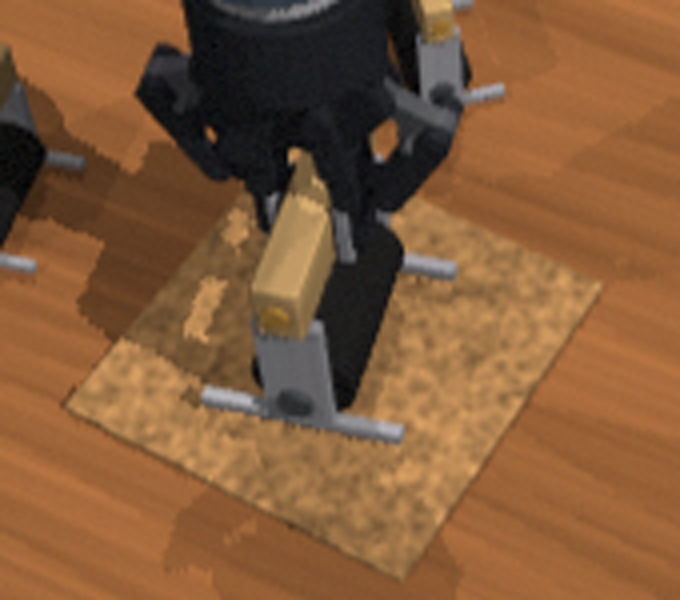

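The roller hangs upright about 4 mm above the middle of the mat. I'll lower it until it touches.

Call:
{"op": "play_rows", "data": {
  "moves": [
    [-0.002, -0.004, 0.01, 0, 0, 0],
    [-0.002, -0.004, 0.02, 0, 0, 0],
    [-0.002, -0.004, 0.028, 0, 0, 0],
    [-0.002, -0.004, 0.034, 0, 0, 0],
    [-0.002, -0.004, 0.036, 0, 0, 0],
    [-0.002, -0.004, 0.036, 0, 0, 0]
  ]
}}

```text
time_s: 21.55
tcp_pos: [535.1, -280.5, 80.7]
tcp_rot: [3.122, 0.35, 0.0]
contact_force: [-1.7, 0.2, 2.4]
grip_width: 21.7
```

```bash
python3 -c "
from h import *
rel([535.3,-280.4,80.7],-77.2)"
```

```text
t 21.55 pos [ 535.1 -280.5   80.7] ydir -77.19 tilt 0.02 F [-1.66  0.23  2.44] M [-0.08  0.25 -0.04] w 21.7 q6 0.84
 shift [ 0.0017 -0.0006  0.    ] turn [ 0.0001 -0.0001  0.0001]
```

It's touching, at +2.4 N. I'll release and retreat straight up.

Call:
{"op": "play_rows", "data": {
  "moves": [
    [0, 0, 0, 0, 0, 0],
    [0, 0, 0, 0, 0, 0],
    [0, 0, 0, 0, 0, 0],
    [0, 0, 0, 0, 0, 0],
    [0, 0, 0, 0, 0, 0],
    [0, 0, 0, 0, 0, 0],
    [0, 0, 0, 0, 0, 0],
    [0, 0, 0, 0, 0, 0]
  ],
  "fingers": -1
}}

```text
time_s: 22.35
tcp_pos: [535.0, -280.3, 80.4]
tcp_rot: [-3.122, -0.35, 0.0]
contact_force: [0.2, -0.5, -0.6]
grip_width: 85.4
```

Call:
{"op": "play_rows", "data": {
  "moves": [
    [0, 0, -0.05, 0, 0, 0],
    [0, 0, -0.15, 0, 0, 0],
    [0, 0, -0.35, 0, 0, 0],
    [0, 0, -0.6, 0, 0, 0],
    [0, 0, -0.85, 0, 0, 0],
    [0, 0, -1, 0, 0, 0],
    [0, 0, -1, 0, 0, 0]
  ]
}}

```text
time_s: 23.05
tcp_pos: [536.8, -281.3, 204.5]
tcp_rot: [3.118, 0.35, 0.009]
contact_force: [0.4, 0.1, 0.8]
grip_width: 85.5
```

Call:
{"op": "play_rows", "data": {
  "moves": [
    [-0.1, -0.2, -0.1, 0, 0, 0],
    [-0.3, -0.5, -0.2, 0, 0, 0],
    [-0.5, -0.9, -0.2, 0, 0, 0],
    [-0.6, -1, -0.2, 0, 0, 0],
    [-0.6, -1, -0.2, 0, 0, 0],
    [-0.6, -1, -0.2, 0, 0, 0]
  ]
}}

```text
time_s: 23.65
tcp_pos: [438.7, -179.5, 224.5]
tcp_rot: [3.121, 0.351, 0.001]
contact_force: [0.2, 0.6, 0.3]
grip_width: 85.8
```

```bash
python3 -c "
from h import *
rel([535.3,-280.4,80.7],-77.2)
for n in('top','scene'): cv2.imwrite(f'pics/{n}9.png',ctrl.camera(n))
a=cv2.imread('pics/top9.png')[100:340,130:450];b=cv2.imread('pics/scene9.png')
cv2.imwrite('pics/m9.png',cv2.resize(a,None,fx=2.4,fy=2.4,interpolation=2))
for d in ctrl.masks_of('scene','mat'): print(rect('scene',d['pixels'],4))"
```

```text
t 23.65 pos [ 438.7 -179.5  224.5] ydir -77.17 tilt 0.06 F [0.19 0.6  0.3 ] M [-0.03  0.02  0.01] w 85.8 q6 0.93
 shift [0.5976 0.9981 1.1997] turn [ 0.0002 -0.0002  0.0002]
((535.6350708007812, -280.4190979003906), (183.5953369140625, 183.53810119628906), 86.60433197021484)
```

View pics/m9.png

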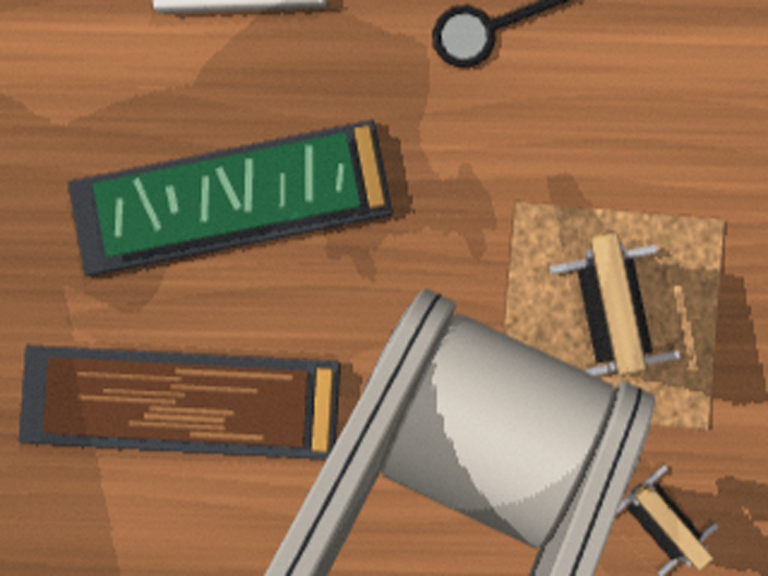

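View pics/scene9.png

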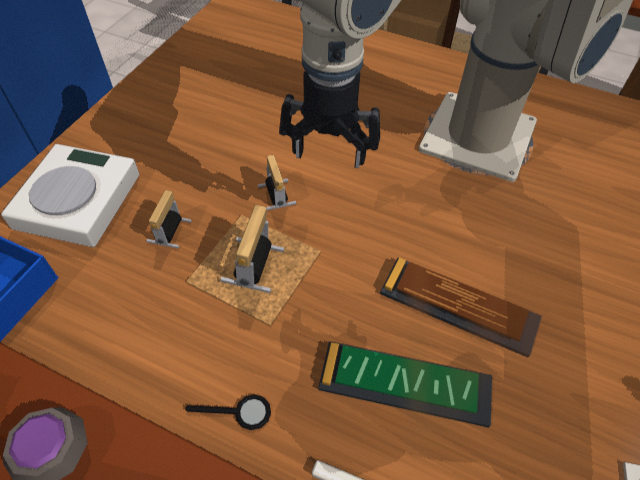

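The roller stands upright in the middle of the mat at scene (252,250). The gripper is clear, and the boards and the other rollers look undisturbed. Handing in.

```bash
python3 -c "
from cell import ctrl
print(ctrl.finish_job(), ctrl.state()['time_s'])"
```

```text
the job is handed in; nothing more can be done
the job is handed in; nothing more can be done
```

The job is done and handed in at about 24 s of the 48 s allowed; the hand-in gave no verdict. I gripped the largest roller (the one on the mat) by its bar and set it squarely on the green sheet at the brass end. I rolled it along the middle from about -102 mm to +103 mm, then stood it back in the middle of the mat and let go.

- **Pressing:** at the four readings from the start of the roll to its end, the sheet load was about 8–10 N, including the roller's own weight of about 3.4 N. That puts the sheet about 4–5 mm down, inside the 3–6 mm band. The force reading is noisy by about 1 N. Depth worked out from arm height (4.2–4.6 mm) and from force differed by up to about 0.7 mm.
- **Side force:** there was a steady sideways pull of 1.5–2.8 N while pressing, which did no visible harm.
- **Last pictures:** the roller stands upright at about the mat's centre, with the gripper open and clear. The brown board and the smaller rollers look unmoved. I judged the final upright stance by eye and did not measure the lean, and I did not view the scene again after handing in.

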